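# Point out the wrong cell and confirm

### The job

One of the six battery cells in the tray is of a wrong, shorter kind. Point it out to the inspection camera: come down from above until the fingertips are a centimetre or two over the middle of its top, and stay still there for two seconds without touching it; then press the large button on the operator box right down and let it go. Do not touch or lift any cell, do not go low over the middle of any other cell, do not press the small button, and leave the loose things on the table where they are.

Things in the scene. Friction and masses are not known exactly. Their poses are not given: they have to be found in the camera images.
- short_cell: the wrong cell: upright steel cylinder 46 mm in diameter and 80 mm tall (the others are 95 mm), standing loose in one of the tray's six pockets; its flat top, with a round aluminium terminal only 14 mm wide (29 mm with a black ring on the others), is 15 mm lower than its neighbours' tops. Origin: centre of its underside, z up along its axis, so the centre of its top is 80 mm above the origin
- cell_1: a right cell: upright steel cylinder 46 mm in diameter and 95 mm tall, standing loose in a pocket of the tray, its terminal a flat disc 29 mm wide in a black ring. Origin: centre of its underside, z up; its top is 95 mm above the origin
- cell_2: a right cell: upright steel cylinder 46 mm in diameter and 95 mm tall, standing loose in a pocket of the tray, its terminal a flat disc 29 mm wide in a black ring. Origin: centre of its underside, z up; its top is 95 mm above the origin
- cell_3: a right cell: upright steel cylinder 46 mm in diameter and 95 mm tall, standing loose in a pocket of the tray, its terminal a flat disc 29 mm wide in a black ring. Origin: centre of its underside, z up; its top is 95 mm above the origin
- cell_4: a right cell: upright steel cylinder 46 mm in diameter and 95 mm tall, standing loose in a pocket of the tray, its terminal a flat disc 29 mm wide in a black ring. Origin: centre of its underside, z up; its top is 95 mm above the origin
- cell_5: a right cell: upright steel cylinder 46 mm in diameter and 95 mm tall, standing loose in a pocket of the tray, its terminal a flat disc 29 mm wide in a black ring. Origin: centre of its underside, z up; its top is 95 mm above the origin
- tray: grey painted steel tray fixed to the table, 156 x 212 mm over its flange, 34 mm high, with 2 x 3 pockets 56 mm apart (2 along its x, 3 along its y), one cell in each. Origin: centre of its underside; the cells stand 8 mm above it, so the tall tops are 103 mm above the table and the short one 88 mm. Neighbouring cells stand 10 mm apart
- large_button_top (a point): centre of the top of the large round black button (38 mm in diameter) on the aluminium operator box, pressed straight down. Box: 75 x 155 mm, 45 mm high, fixed to the table, turned any way; the two buttons stand 78 mm apart on its top, both tops 67 mm above the table. z up
- large_button (a joint): travel of the large button in m: 0 up, 0.006 fully down (about 5 N); springs back when let go
- small_button_top (a point): centre of the top of the small round black button (18 mm in diameter) on the same box: not to be pressed
- small_button (a joint): travel of the small button in m: 0 up, 0.006 fully down
- cap_bin: small open grey plastic bin, 50 x 50 mm, 35 mm high, loose, a bystander. Origin: centre of its underside
- screwdriver: screwdriver with orange handle, 170 mm long, lying loose between the robot and the bin, a bystander. x along the shaft, towards the tip
- bus_cover: orange plastic busbar cover, 160 x 34 mm, 14 mm high, lying loose beyond the tray and box, a bystander. Origin: centre of its underside, x along its length

How it is judged:
By the outcome, as a careful person would: the job done as asked, in the order asked, and still so for the second after the job is handed in, with the robot touching nothing.
It also fails if it takes over 40 s, if anything falls off the work surface, if the arm or the gripper's body presses on something with over 40 N, if the wrist force passes 120 N, or if a joint passes its speed limit or range.

### The arm

A 6-joint arm with a two-finger parallel gripper is mounted at the origin on the work surface. World frame = base frame: x ahead of the robot, y to its left, z up, the work surface at z = 0. Lengths are in m, angles in rad, forces in N, time in s.
With the tool pointing down it reaches from about 0.3 to 0.775 m from the base axis. Payload 14.6 kg.
Tool frame: the origin (TCP) lies between the finger pads, 19 mm behind the fingertips; this is the grasp point; y points along the fingers, x is the direction in which the jaws open and shut, and the axes are right-handed (so a half turn about y gives the same grasp; the last joint's range is limited). The gripper opens to 94 mm and grips with 3 to 60 N. Pads are 16 mm wide; open, the fingers measure 119 mm over their backs; the gripper's body (75 mm by 177 mm) begins 78 mm behind the grasp point.
Start: joints at [1.246, 0.3, 1.521, -0, 1.321, -0.067], TCP at [0.14, 0.532, 0.224] pointing down, gripper open.
Joint ranges: [-3.03, 3.03], [-0.79, 2.21], [0.23, 2.52], [-1.04, 4.18], [0, 3.07], [-2.55, 2.55]. Speed limits (rad/s): [2.22, 2.22, 2.57, 3.14, 3.14, 3.14].

### API

Orientations are given as [roll, pitch, yaw] about the fixed x, y, z axes, in that order (R = Rz(yaw) Ry(pitch) Rx(roll)).
In Python, from station import ctrl, optics gives the robot as it stands.
- The arm moves only by the tool jog_arm, never from a script. Its argument "targets" is a list of rows, each a list of 3 entries, a list of its own where there are three numbers: the finger opening in cm, from 0 to 9.4, then the shift along the tool's x, y, z in cm, then the turn about the tool's y in rad. A call has 1 to 10 rows; each row is the pose to reach, as a shift and turn from the pose commanded when the call began, along the tool's axes at that moment; what a row does not reach only later rows make up. A row lasts 1/10 s, in which the tool goes at most 50 mm and 8.59 degrees, less where a joint would pass 70% of its speed; a pose out of reach is approached as far as the arm can. A call with a gripper value outside its range is refused whole. The fingers move at their own pace and stop on an object; "grip_force" is the grip in N (left out, the last holds). Time passes only in rows, so rows that repeat a pose let the fingers close. It gives the time, the measured TCP pose, the force and the opening at its end, in the units of the state.
- ctrl.get_obs(): the state, without advancing time (a new reading comes with each control period).
- optics.camera(name): name is "side" or "top" or "wrist"; returns a dict with "img" (400x640x3 uint8, red, green, blue), "range_z" (400x640 float32, m along the optical axis (not along the pixel's ray), 0 where there is no reading), "camera_matrix" (3x3 intrinsics, pixels), "world_to_cam" (4x4, takes a point from world to camera coordinates); the wrist camera has in their place "mount" (4x4, takes a point from camera to tool coordinates, whose origin is the TCP and whose axes are the tool frame's). Camera axes: x right, y up, looking along -z (the intrinsics and any distortion apply to the point x, -y, -z); pixel columns grow to the right and rows downward; lengths in m; the calibration is good to about 2 mm. A picture is of the moment at which its call begins: read the wrist's pose just before it.
- ctrl.hand_in(): hands the job in, once; it reports no verdict.
The state is a dict: "time_s": time; "qpos": joint angles; "joint_vel": joint speeds; "tau": joint torques, N m; "ee_pos": TCP position; "eef_rot": TCP orientation; "force": force on the tool from outside, world axes, zero at the start; "moment": the same for the moment, N m; "grip_width": finger opening in m.
Only numpy, scipy, OpenCV 4.12 (cv2) and the standard library are available. Lean on these libraries where they do the work, as an engineer would, in place of code of your own. Each camera call takes 0.05 s, during which the arm holds its last target. There are 200 camera calls.

## Working session

There is one attempt and no reset: what is moved stays moved. The work goes in short steps, Python scripts to look and compute and a tool call to move; the robot and the scene stay as the last step left them, time stands still between calls to the robot, and variables do not carry over. Pictures are saved under pics/ and viewed, about 8 in all and at most 12, crops included, and the job is handed in when it is done.

Besides the shell and the picture viewer there is one more tool, called after "Emit:" as name([rows], argument=value, ...), one row to a line, values as JSON. jog_arm: Moves the arm, as the interface text tells. Its arguments: {"type":"object","properties":{"targets":{"type":"array","items":{"type":"array"}},"grip_force":{"type":"number"}},"required":["targets"]}

```bash
mkdir -p pics; cat > h.py <<'E'
import numpy as np,cv2
from station import ctrl,optics
from scipy.spatial.transform import Rotation as Ro
def world(c,u,v,z=None,T=None):
    "pixel -> world: on plane z, or by range"
    M=np.linalg.inv(c["world_to_cam"]) if T is None else T
    K=c["camera_matrix"]; d=np.array([(u-K[0,2])/K[0,0],-(v-K[1,2])/K[1,1],-1.])
    if z is None: s=c["range_z"][int(round(v)),int(round(u))]
    else: s=(z-M[2,3])/(M[:3,:3]@d)[2]
    return M[:3,:3]@(d*s)+M[:3,3]
def toolT(o):
    T=np.eye(4);T[:3,:3]=Ro.from_euler('xyz',o["eef_rot"]).as_matrix();T[:3,3]=o["ee_pos"];return T
E
python3 - <<'E'
from h import *
o=ctrl.get_obs();print(o)
for n in("top","side"):
    c=optics.camera(n);cv2.imwrite(f"pics/{n}.png",c["img"][:,:,::-1]);print({k:v for k,v in c.items() if k not in("img","range_z")})
    np.savez(f"{n}.npz",**{k:c[k] for k in("img","range_z","camera_matrix","world_to_cam")})
E
```

```text
{'time_s': 0.0, 'qpos': array([ 1.24638682e+00,  3.00478796e-01,  1.52161014e+00, -2.98387827e-05,
        1.32071894e+00, -6.66121773e-02]), 'joint_vel': array([-1.26572998e-04,  7.07472237e-05,  1.68390829e-04,  2.36374824e-04,
       -8.97305928e-06,  8.79919118e-04]), 'tau': array([-4.66998936e-04, -5.31807017e+01, -3.52742851e+01,  7.09010242e-02,
        2.43107253e-02, -6.10261282e-05]), 'ee_pos': array([0.14015706, 0.53157494, 0.22366981]), 'eef_rot': array([-1.57074428e+00,  1.21444542e-03,  1.31300643e+00]), 'force': array([ 0.57284082, -0.55973697,  0.28873538]), 'moment': array([ 0.00536106,  0.00676024, -0.02592935]), 'grip_width': 0.09410201017619951}
{'camera_matrix': array([[409.20151425,   0.        , 312.61848338],
       [  0.        , 409.20151425, 199.33833999],
       [  0.        ,   0.        ,   1.        ]]), 'world_to_cam': array([[-0.00158085, -0.99993133, -0.01161197,  0.02480567],
       [ 0.98618294, -0.00348246,  0.16562333, -0.60895963],
       [-0.16565239, -0.0111897 ,  0.98612072, -0.87062656],
       [ 0.        ,  0.        ,  0.        ,  1.        ]])}
{'camera_matrix': array([[443.39596482,   0.        , 317.45022553],
       [  0.        , 443.39596482, 199.65536342],
       [  0.        ,   0.        ,   1.        ]]), 'world_to_cam': array([[ 0.96710961, -0.25435745,  0.00113217, -0.56196851],
       [ 0.12821097,  0.49131417,  0.86149424, -0.1355685 ],
       [-0.21968373, -0.83301421,  0.50776608, -0.75496355],
       [ 0.        ,  0.        ,  0.        ,  1.        ]])}
```

View pics/top.png

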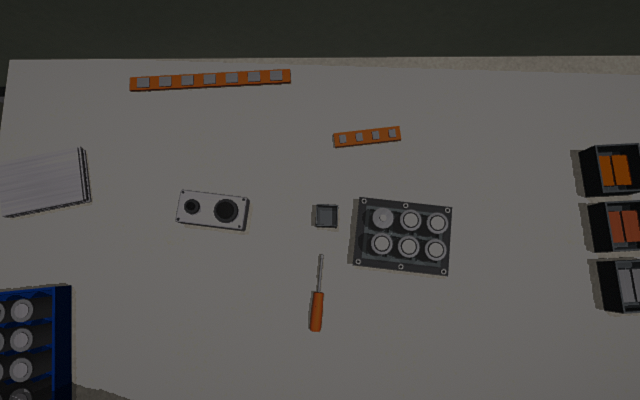

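View pics/side.png

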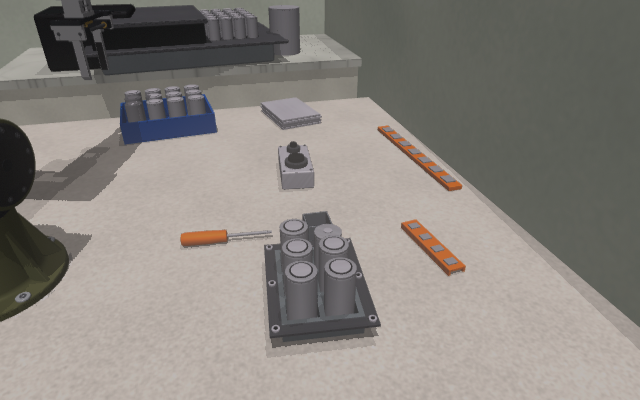

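The short cell is at about (383,217) in the top picture, with its narrow terminal. The large button is at (226,210) and the small one at (192,206).

```bash
python3 - <<'E'
from h import *
c=np.load("top.npz");g=cv2.cvtColor(c["img"],cv2.COLOR_RGB2GRAY)
def circ(u,v,r,z):
    P=world(c,u,v,z);print((u,v),P.round(4),"range:",world(c,u,v).round(4))
for u,v in[(383,217),(411,219),(438,223),(381,243),(408,246),(435,249)]:
    circ(u,v,0,.088 if u==383 else .103)
for u,v in[(226,210),(192,206)]:
    s=20;m=(g[v-s:v+s,u-s:u+s]<45).astype(np.uint8);n,l,st,ce=cv2.connectedComponentsWithStats(m)
    for i in range(1,n):
        if st[i,4]>30:print(st[i],ce[i]+[u-s,v-s])
    circ(u,v,0,.067)
x=cv2.resize(c["img"][180:280,170:460,::-1],None,fx=2.75,fy=2.75,interpolation=cv2.INTER_CUBIC);cv2.imwrite("pics/c1.png",cv2.convertScaleAbs(x,alpha=1.6))
E
```

```text
(383, 217) [ 0.5639 -0.1278  0.088 ] range: [ 0.5637 -0.1274  0.09  ]
(411, 219) [ 0.5577 -0.1839  0.103 ] range: [ 0.5575 -0.1836  0.1043]
(438, 223) [ 0.5491 -0.24    0.103 ] range: [ 0.5489 -0.2396  0.1043]
(381, 243) [ 0.5076 -0.1195  0.103 ] range: [ 0.5076 -0.1194  0.1037]
(408, 246) [ 0.5013 -0.1754  0.103 ] range: [ 0.5012 -0.1749  0.1052]
(435, 249) [ 0.495  -0.2309  0.103 ] range: [ 0.495  -0.231   0.1027]
[  8   9  24  24 438] [225.6826484  210.47716895]
[36 22  4 18 34] [244.26470588 222.26470588]
(226, 210) [0.5831 0.2144 0.067 ] range: [0.5832 0.2146 0.0662]
[ 13  13  15  15 174] [191.83333333 206.16666667]
(192, 206) [0.5923 0.2901 0.067 ] range: [0.5923 0.2902 0.067 ]
```

View pics/c1.png

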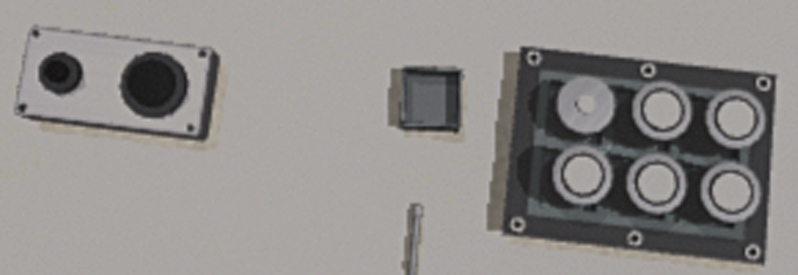

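Confirmed: the short cell is the corner one, at about (0.564, -0.128). I'll go high above it with the fingers closed.

Emit:
jog_arm([
  [0, [-53, 0, -57.5], 0],
  [0, [-53, 0, -57.5], 0],
  [0, [-53, 0, -57.5], 0],
  [0, [-53, 0, -57.5], 0],
  [0, [-53, 0, -57.5], 0],
  [0, [-53, 0, -57.5], 0],
  [0, [-53, 0, -57.5], 0],
  [0, [-53, 0, -57.5], 0],
  [0, [-53, 0, -57.5], 0],
  [0, [-53, 0, -57.5], 0],
])

```text
time_s: 1.1
ee_pos: [0.4099, 0.1084, 0.2243]
eef_rot: [-1.571, -0.0, 1.313]
force: [1.0, 1.5, 0.6]
grip_width: 0.0174
```

Emit:
jog_arm([
  [0, [-18.5, 0, -21], 0],
  [0, [-18.5, 0, -21], 0],
  [0, [-18.5, 0, -21], 0],
  [0, [-18.5, 0, -21], 0],
  [0, [-18.5, 0, -21], 0],
  [0, [-18.5, 0, -21], 0],
  [0, [-18.5, 0, -21], 0],
  [0, [-18.5, 0, -21], 0],
  [0, [-18.5, 0, -21], 0],
])

```text
time_s: 2.0
ee_pos: [0.5648, -0.1212, 0.2242]
eef_rot: [-1.57, -0.0, 1.314]
force: [-0.6, -0.3, -0.0]
grip_width: 0.0004
```

```bash
python3 - <<'E'
from h import *
o=ctrl.get_obs();print(o["time_s"],o["ee_pos"],o["eef_rot"],o["grip_width"],o["force"])
c=optics.camera("wrist");cv2.imwrite("pics/w1.png",c["img"][:,:,::-1])
print(c["mount"],c["camera_matrix"])
T=toolT(o)@c["mount"]
np.savez("w1.npz",img=c["img"],range_z=c["range_z"],camera_matrix=c["camera_matrix"],T=T)
q=np.linalg.inv(T)@[.5637,-.1276,.088,1];K=c["camera_matrix"];print("expected px",K[0,2]+K[0,0]*q[0]/-q[2],K[1,2]-K[1,1]*q[1]/-q[2])
E
```

```text
2.0 [ 0.56482348 -0.12117092  0.22420508] [-1.57041988e+00 -9.17729276e-05  1.31374026e+00] 0.00041230358035784743 [-0.62241239 -0.33988602 -0.02708624]
[[ 9.99999583e-01 -2.26318536e-04  8.84648861e-04  8.08991264e-04]
 [ 9.12712259e-04  2.77361765e-01 -9.60765121e-01 -1.60797839e-01]
 [-2.79288134e-05  9.60765528e-01  2.77361856e-01  8.14194726e-02]
 [ 0.00000000e+00  0.00000000e+00  0.00000000e+00  1.00000000e+00]] [[333.98368092   0.         318.51571602]
 [  0.         333.98368092 196.89297076]
 [  0.           0.           1.        ]]
expected px 310.8718384572687 193.0144749409073
```

View pics/w1.png

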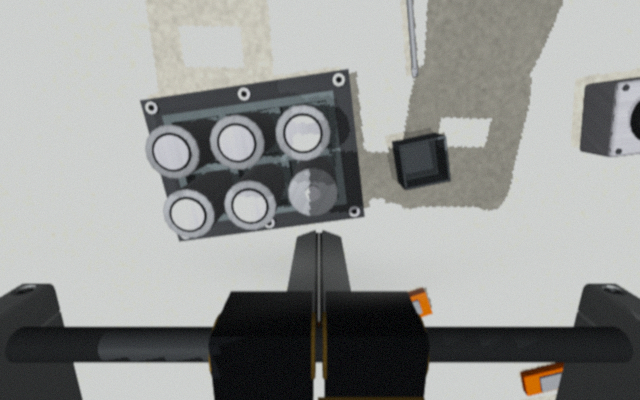

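The wrist picture shows the short cell's terminal at about (312,192). I predicted (311,193), so the two agree. I'll correct the position while still high.

Emit:
jog_arm([
  [0, [-0.5, 2, 0], 0],
  [0, [-0.5, 5, 0], 0],
  [0, [-0.5, 5, 0], 0],
  [0, [-0.5, 5, 0], 0],
])

```text
time_s: 2.45
ee_pos: [0.564, -0.1263, 0.1751]
eef_rot: [-1.571, -0.0, 1.314]
force: [-0.2, -0.2, -0.0]
grip_width: 0.0005
```

Emit:
jog_arm([
  [0, [-0.1, 2, 0], 0],
  [0, [-0.1, 4, 0], 0],
  [0, [-0.1, 5.3, 0], 0],
  [0, [-0.1, 5.3, 0], 0],
  [0, [-0.1, 5.3, 0], 0],
  [0, [-0.1, 5.3, 0], 0],
  [0, [-0.1, 5.3, 0], 0],
  [0, [-0.1, 5.3, 0], 0],
  [0, [-0.1, 5.3, 0], 0],
  [0, [-0.1, 5.3, 0], 0],
])

```text
time_s: 3.45
ee_pos: [0.5637, -0.1278, 0.1214]
eef_rot: [-1.571, -0.0, 1.313]
force: [-0.0, -1.1, -0.2]
grip_width: 0.0008
```

```bash
python3 - <<'E'
from h import *
o=ctrl.get_obs();print(o["time_s"],o["ee_pos"],abs(o["joint_vel"]).max(),o["force"])
c=optics.camera("side");cv2.imwrite("pics/s2.png",cv2.resize(c["img"][130:350,200:460,::-1],None,fx=2.6,fy=2.6))
E
```

```text
3.45 [ 0.56371999 -0.12782272  0.12135393] 0.003080744118367322 [-0.0468539  -1.13383938 -0.22424111]
```

View pics/s2.png

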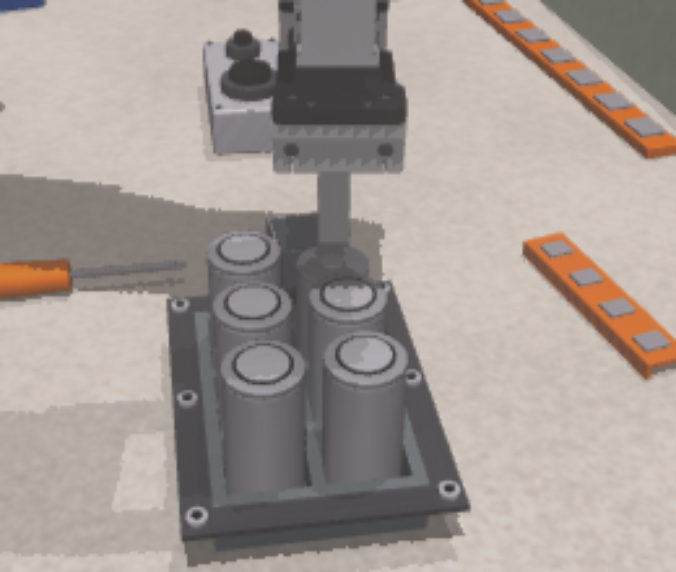

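The fingertips, at about (335,245) in the crop, hover just over the short cell's top, with a gap of about 14 mm. I'll hold still here for more than 2 s.

Emit:
jog_arm([
  [0, [0, 0, 0], 0],
  [0, [0, 0, 0], 0],
  [0, [0, 0, 0], 0],
  [0, [0, 0, 0], 0],
  [0, [0, 0, 0], 0],
  [0, [0, 0, 0], 0],
  [0, [0, 0, 0], 0],
  [0, [0, 0, 0], 0],
  [0, [0, 0, 0], 0],
  [0, [0, 0, 0], 0],
])

```text
time_s: 4.5
ee_pos: [0.5637, -0.1278, 0.1213]
eef_rot: [-1.571, 0.0, 1.313]
force: [-0.7, -0.8, 0.7]
grip_width: 0.0004
```

Emit:
jog_arm([
  [0, [0, 0, 0], 0],
  [0, [0, 0, 0], 0],
  [0, [0, 0, 0], 0],
  [0, [0, 0, 0], 0],
  [0, [0, 0, 0], 0],
  [0, [0, 0, 0], 0],
  [0, [0, 0, 0], 0],
  [0, [0, 0, 0], 0],
  [0, [0, 0, 0], 0],
  [0, [0, 0, 0], 0],
])

```text
time_s: 5.5
ee_pos: [0.5637, -0.1278, 0.1212]
eef_rot: [-1.571, 0.0, 1.313]
force: [-0.3, 0.7, 1.4]
grip_width: 0.0002
```

Emit:
jog_arm([
  [0, [0, 0, 0], 0],
  [0, [0, 0, 0], 0],
  [0, [0, 0, 0], 0],
  [0, [0, 0, 0], 0],
  [0, [0, -4, 0], 0],
  [0, [0, -8, 0], 0],
  [0, [0, -8, 0], 0],
  [0, [0, -8, 0], 0],
])

```text
time_s: 6.3
ee_pos: [0.5638, -0.1279, 0.2017]
eef_rot: [-1.572, 0.0, 1.313]
force: [-0.0, 0.1, -1.0]
grip_width: 0.0001
```

Emit:
jog_arm([
  [0, [33.6, 0, 6.9], 0],
  [0, [33.6, 0, 6.9], 0],
  [0, [33.6, 0, 6.9], 0],
  [0, [33.6, 0, 6.9], 0],
  [0, [33.6, 0, 6.9], 0],
  [0, [33.6, 0, 6.9], 0],
  [0, [33.6, 0, 6.9], 0],
  [0, [33.6, 0, 6.9], 0],
  [0, [33.6, 0, 6.9], 0],
  [0, [33.6, 0, 6.9], 0],
])

```text
time_s: 7.3
ee_pos: [0.5825, 0.2137, 0.2003]
eef_rot: [-1.57, 0.001, 1.312]
force: [0.5, -0.6, 0.6]
grip_width: -0.0
```

```bash
python3 - <<'E'
from h import *
o=ctrl.get_obs();print(o["ee_pos"])
c=optics.camera("wrist");T=toolT(o)@c["mount"]
q=np.linalg.inv(T)@[.583,.2145,.067,1];K=c["camera_matrix"];u,v=K[0,2]+K[0,0]*q[0]/-q[2],K[1,2]-K[1,1]*q[1]/-q[2]
print(u,v)
im=c["img"][:,:,::-1].copy();cv2.circle(im,(int(u),int(v)),2,(0,0,255),-1);cv2.imwrite("pics/w2.png",im)
E
```

```text
[0.58248862 0.21365779 0.20033478]
319.0946499578543 193.68432864978672
```

View pics/w2.png

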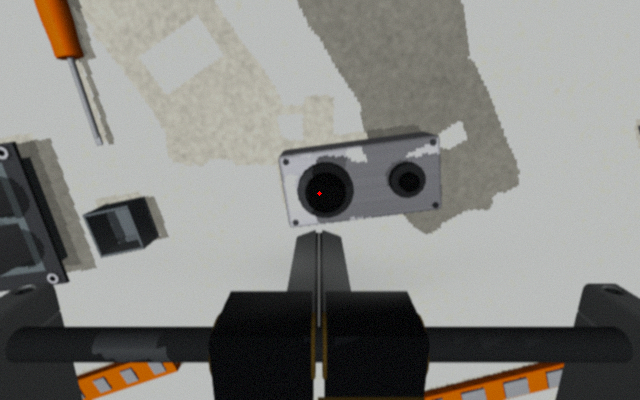

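The button is about 6 px right of my mark. I'll measure it once more from close by, with the arm settled.

```bash
python3 - <<'E'
from h import *
o=ctrl.get_obs();print(o["ee_pos"],abs(o["joint_vel"]).max())
c=optics.camera("wrist");T=toolT(o)@c["mount"];print(world(c,326,190,.067,T),world(c,326,190,None,T))
t=np.load("top.npz")
def meas(c,T,w,u0,v0):
    h=c["range_z"];P=np.array([world(c,u,v,None,T) for v in range(v0-w,v0+w) for u in range(u0-w,u0+w)])
    k=abs(P[:,2]-.067)<.007;print(k.sum(),P[k].mean(0),P[k].min(0),P[k].max(0))
meas(c,T,35,326,190);meas(t,None,16,226,210)
a=cv2.resize(c["img"][150:230,280:450,::-1],None,fx=4,fy=4,interpolation=cv2.INTER_CUBIC)
b=cv2.resize(t["img"][185:235,170:255,::-1],None,fx=8,fy=8,interpolation=cv2.INTER_CUBIC)[:270]
cv2.imwrite("pics/c2.png",cv2.convertScaleAbs(np.vstack([a,b]),alpha=2.5))
E
```

```text
[0.58262517 0.21345461 0.20067277] 0.00640473180635486
[0.58153239 0.22127781 0.067     ] [0.58166107 0.22125468 0.06650943]
1274 [0.58323352 0.22025124 0.06692747] [0.56559855 0.20137255 0.06041932] [0.60255839 0.2385046  0.06945082]
232 [0.58362499 0.21800158 0.066238  ] [0.56394742 0.19802415 0.06005015] [0.60165959 0.23759591 0.07019036]
```

View pics/c2.png

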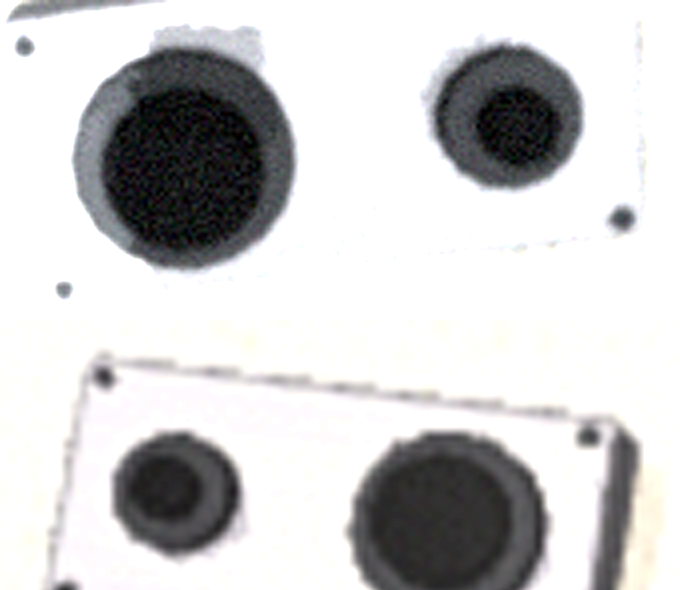

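The inner cap gives about (0.583, 0.219), from both views. I'll correct to that and come down to just above the button.

Emit:
jog_arm([
  [0, [0.5, 3, 0.1], 0],
  [0, [0.5, 7, 0.1], 0],
  [0, [0.5, 10.5, 0.1], 0],
  [0, [0.5, 10.5, 0.1], 0],
  [0, [0.5, 10.5, 0.1], 0],
])

```text
time_s: 7.9
ee_pos: [0.5834, 0.2192, 0.0973]
eef_rot: [-1.571, -0.0, 1.312]
force: [0.6, -0.2, 0.8]
grip_width: 0.0002
```

Emit:
jog_arm([
  [0, [0, 0.5, 0], 0],
  [0, [0, 1.0, 0], 0],
  [0, [0, 1.2, 0], 0],
  [0, [0, 1.2, 0], 0],
  [0, [0, 1.2, 0], 0],
])

```text
time_s: 8.4
ee_pos: [0.5833, 0.2198, 0.0848]
eef_rot: [-1.572, -0.0, 1.313]
force: [1.7, -1.1, 1.1]
grip_width: 0.0007
```

Emit:
jog_arm([
  [0, [0, 0.2, 0], 0],
  [0, [0, 0.4, 0], 0],
  [0, [0, 0.4, 0], 0],
  [0, [0, 0.4, 0], 0],
])

```text
time_s: 8.8
ee_pos: [0.5832, 0.2198, 0.0805]
eef_rot: [-1.572, -0.0, 1.313]
force: [2.7, -0.8, 4.6]
grip_width: 0.0006
```

Emit:
jog_arm([
  [0, [0, 0.1, 0], 0],
  [0, [0, 0.1, 0], 0],
  [0, [0, 0.1, 0], 0],
])

```text
time_s: 9.1
ee_pos: [0.5833, 0.2198, 0.08]
eef_rot: [-1.572, -0.001, 1.313]
force: [1.7, -1.5, 9.6]
grip_width: 0.0003
```

Emit:
jog_arm([
  [0, [0, 0.1, 0], 0],
  [0, [0, 0.1, 0], 0],
  [0, [0, 0.1, 0], 0],
])

```text
time_s: 9.4
ee_pos: [0.5833, 0.2198, 0.0798]
eef_rot: [-1.572, -0.001, 1.313]
force: [-2.2, -3.6, 17.8]
grip_width: 0.0005
```

The button is hard on its stop: 17.8 N with almost no further travel. I'll let it go and back off straight up.

Emit:
jog_arm([
  [0, [0, -1, 0], 0],
  [0, [0, -3, 0], 0],
  [0, [0, -7, 0], 0],
  [0, [0, -11, 0], 0],
  [0, [0, -12, 0], 0],
  [0, [0, -12, 0], 0],
  [0, [0, -12, 0], 0],
  [0, [0, -12, 0], 0],
])

```text
time_s: 10.2
ee_pos: [0.5823, 0.2196, 0.1961]
eef_rot: [-1.568, 0.002, 1.313]
force: [0.6, -0.5, 0.5]
grip_width: 0.0003
```

```bash
python3 - <<'E'
from h import *
o=ctrl.get_obs();print(o["time_s"],o["ee_pos"],o["force"],abs(o["joint_vel"]).max())
c=optics.camera("wrist");T=toolT(o)@c["mount"]
q=np.linalg.inv(T)@[.583,.219,.067,1];K=c["camera_matrix"];u,v=K[0,2]+K[0,0]*q[0]/-q[2],K[1,2]-K[1,1]*q[1]/-q[2]
print("button z",world(c,u,v,None,T))
t=optics.camera("top");cv2.imwrite("pics/t2.png",t["img"][:,:,::-1])
s=optics.camera("side");d=cv2.absdiff(s["img"],np.load("side.npz")["img"]).max(2);print("side tray diff px",(d[215:340,262:380]>50).sum())
E
```

```text
10.2 [0.58227513 0.21958969 0.1961316 ] [ 0.64958247 -0.54565175  0.49274672] 0.006521341223661894
button z [0.58304026 0.21898861 0.06685163]
side tray diff px 0
```

View pics/t2.png

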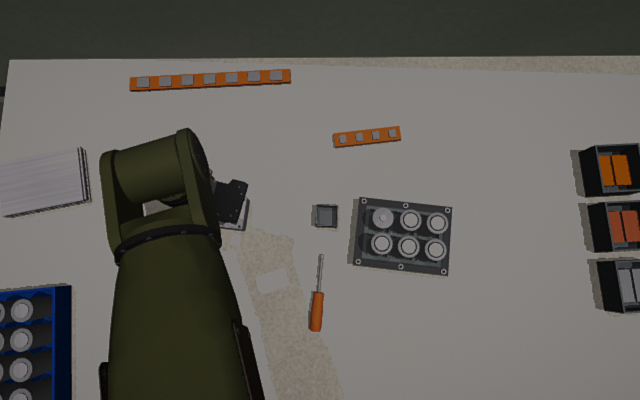

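The cells, bin, screwdriver and cover are all where they were. The button is back up at 67 mm, and the arm is clear and still.

```bash
python3 -c "
from station import ctrl;print(ctrl.hand_in())"
```

```text
the job is handed in; nothing more can be done
None
```

I pointed out the short cell, then pressed the large button right down and let it go. The job was handed in at about 10.4 s on the robot's clock.

- **Short cell:** it is the tray's corner cell at about (0.564, -0.128). With the fingers closed, I held the tips about 14 mm over the middle of its top, still for just over 2.4 s, without touching it.
- **Large button:** it reached its stop, where the force rose to about 18 N with almost no further travel. It sprang back to 67 mm high, and the arm ended clear of it with only noise on the force reading.
- **Bystanders:** the last side picture of the tray matches the first. In the last top picture, the cells, bin, screwdriver and orange cover look unmoved.
- **One disagreement:** my first estimate of the large button's centre was about 5 mm off, because my colour mask had included the rim around it. I corrected this from the wrist camera before pressing. Afterwards the top and wrist views agreed to within about 2–3 mm.
- **Not checked directly:** I did not check the small button's travel. The press was 78 mm away from it.

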